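Clamp a filter cartridge between its two cone nozzles

ROBOT

A 6-joint arm with a two-finger parallel gripper is mounted at the origin on the work surface. World frame = base frame: x ahead of the robot, y to its left, z up, the work surface at z = 0. Lengths are in m, angles in rad, forces in N, time in s.
With the tool pointing down it reaches from about 0.35 to 0.875 m from the base axis. Payload 15.5 kg.
Tool frame: the origin (TCP) lies at the centre of the arm's flange, where the gripper is bolted on; the fingertips stand 173 mm ahead of it and the grasp point (between the pads) lies 155 mm ahead of it (bot.tcp_to_tips is the distance from the TCP to the fingertips, in m); z points along the fingers, y is the direction in which the jaws open and shut (so a half turn about z gives the same grasp; the last joint's range is limited). The gripper opens to 85 mm and grips with 20 to 120 N. Pads are 22 mm wide; open, the fingers measure 114 mm over their backs; the gripper's body (76 mm by 85 mm) begins 54 mm behind the grasp point. The pads swing forward as they close: fully open they stand 13 mm farther back than shut.
Start: joints at [1.149, 0.494, 1.345, -0, 1.302, -0.096], TCP at [0.2, 0.592, 0.405] pointing down, gripper open.
Joint ranges: [-2.91, 2.91], [-0.82, 2.16], [0.22, 2.67], [-1.22, 4.37], [0.12, 2.79], [-3.08, 3.08]. Speed limits (rad/s): [1.89, 1.89, 2.57, 3.01, 3.01, 3.01].

INTERFACE

Orientations are given as a unit quaternion [x, y, z, w].
In Python, from rig import bot gives the robot as it stands.
- The arm moves only by the tool apply_moves, never from a script. Its arguments are lists of equal length, an entry for each row: "dp": the shift along the tool's x, y, z in cm, a list of three; "roll": the turn about the tool's z in degrees; "gripper": the opening, from -1 (shut) to 1 (fully open), so that 0 is half open. In form: {"dp": [[tx, ty, tz], ...], "roll": [roll, ...], "gripper": [gripper, ...]}. A call has 1 to 20 rows; each row is the pose to reach, as a shift and turn from the pose commanded when the call began, along the tool's axes at that moment; what a row does not reach only later rows make up. A row lasts 1/12 s, in which the tool goes at most 41.7 mm and 7.16 degrees, less where a joint would pass 70% of its speed; a pose out of reach is approached as far as the arm can. A call with a gripper value outside its range is refused whole. The fingers move at their own pace and stop on an object; "squeeze" is the grip in N (left out, the last holds). Time passes only in rows, so rows that repeat a pose let the fingers close. It gives the time, the measured TCP pose, the force and the opening at its end, in the units of the state.
- bot.get_obs(): the state, without advancing time (a new reading comes with each control period).
- bot.get_image(name): name is "scene" or "side" or "wrist"; returns (picture, depth): 384x512x3 uint8, red, green, blue; 384x512 float32, m along the optical axis (not along the pixel's ray), 0 where there is no reading.
- bot.camera_params(name): a dict with "camera_matrix" (3x3 intrinsics, pixels), "world_to_cam" (4x4, takes a point from world to camera coordinates). Camera axes: x right, y up, looking along -z (the intrinsics and any distortion apply to the point x, -y, -z); pixel columns grow to the right and rows downward; lengths in m; the calibration is good to about 2 mm. A picture is of the moment at which its call begins: read the wrist's pose just before it. camera_params takes no time and is no camera call; for the wrist camera it gives the pose at the moment of the call.
- bot.sign_off(): hands the job in, once; it reports no verdict.
The state is a dict: "clock": time; "q": joint angles; "joint_vel": joint speeds; "joint_torque": joint torques, N m; "position": TCP position; "orientation": TCP orientation; "contact_force": force on the tool from outside, world axes, zero at the start; "torque": the same for the moment, N m; "width": finger opening in m.
Only numpy, scipy, OpenCV 4.12 (cv2) and the standard library are available. Lean on these libraries where they do the work, as an engineer would, in place of code of your own. Each camera call takes 0.05 s, during which the arm holds its last target. There are 200 camera calls.

TASK

Take the filter cartridge off the sloping drain rack, lay it in the two notches of the clamp, then slide the tailstock up so that the cartridge is held in line between the two cones with the sprung nozzle pressed fully home. Feel for the end stop rather than forcing it, leave the cartridge clamped, and do not disturb the tube rack, the bottle or the jar.

Things in the scene. Friction and masses are not known exactly. Their poses are not given: they have to be found in the camera images.
- holder: The clamp, fixed: aluminium base plate 84 x 350 x 14 mm, local y -125 to +225, z up. Origin: on the bench under the clamped cartridge's centre. Clamp axis along y at x = 0, 52 mm above the bench. At -y a head block 66 mm wide, 82 mm tall (y -122 to -82) carries the sprung nozzle; at +y is the tailstock. Black V notches at y = -16 and +66, each 12 mm thick, 44 mm wide.
- lay (a point): Centre of a cartridge just laid in the clamp's two V notches, midway between the cones: 34 mm from the clamp's origin in +y, 49.5 mm above the bench (2.5 mm below the clamp axis; the cones lift it into line as the tailstock closes). Free gap between the cone tips is at least 169 mm at first; 12 mm of play towards the nozzle, 17 mm or more towards the tailstock. Axes as the clamp's.
- nozzle: Sprung nozzle in the head block: grey cone pointing to the clamp's +y, 8 mm across at the tip, 28 mm at 16 mm behind it. Origin at the tip; axes as the clamp's. At rest the tip is at the clamp's y = -50.4; it presses in 10 mm towards -y (2 N at first, 5 N at the end) to a firm stop. A cartridge pushed on it sits with its end about 10 mm behind the tip.
- tailstock: Grey block 70 mm wide (x), 30 mm thick (y), top 82 mm above the bench, sliding along the clamp's y (about 8 N; stays where left). Origin: centre of its flat outer +y face, the one to push, 52 mm up; y = 183 to 195 at first, slides to 100. The cone on its inner face is screwed out differently each time (tip 52 to 64 mm from the outer face, not reported): the end position must be felt.
- cartridge: Filter cartridge: white plastic tube 140 mm long, 30 mm in diameter, with a 20 mm bore 14 mm deep in each end and two thin grey bands, about 0.14 kg. Origin at its centre, y along the tube, both ends alike. At first it lies in the drain rack, sloping 20 degrees, its centre about 66 mm above the bench.
- rack: Drain rack, fixed: grey foot plate 80 x 190 x 8 mm, y along the cartridge; two black V notches, 12 mm thick, 44 mm wide, 45 mm either side of the middle, sloping 20 degrees (high end at +y); small end stop at the low end. Origin: centre of its underside.
- tube_rack: Bystander: black block 50 x 150 x 35 mm with red-capped sample tubes, 80 mm tall in all. Origin: centre of its underside.
- bottle: Bystander: bottle 68 mm wide, 160 mm tall. Origin: centre of its underside.
- jar: Bystander: brown glass jar 72 mm wide, 90 mm tall. Origin: centre of its underside.
There are look-alikes about, which are no part of the job. What is meant by the cartridge is not black, and is the smaller of those in its own colour.

How it is judged:
By the outcome, as a careful person would: the job done as asked, in the order asked, and still so for the second after the job is handed in, with the robot touching nothing.
It also fails if it takes over 53 s, if anything falls off the work surface, if the arm or the gripper's body presses on something with over 40 N, if the wrist force passes 120 N, or if a joint passes its speed limit or range.

## Working session

There is one attempt and no reset: what is moved stays moved. The work goes in short steps, Python scripts to look and compute and a tool call to move; the robot and the scene stay as the last step left them, time stands still between calls to the robot, and variables do not carry over. Pictures are saved under pics/ and viewed, about 8 in all and at most 12, crops included, and the job is handed in when it is done.

Besides the shell and the picture viewer there is one more tool, called by a JSON object that holds its "op" and its "data", one argument or row to a line. apply_moves: Moves the arm, as the interface text tells. Its arguments: {"type":"object","properties":{"dp":{"type":"array"},"roll":{"type":"array"},"gripper":{"type":"array"},"squeeze":{"type":"number"}},"required":["dp","roll","gripper"]}

```bash
ls; mkdir -p pics; cat > h.py <<'E'
import numpy as np, cv2
from rig import bot
def grab(n):
    p=bot.camera_params(n); im,d=bot.get_image(n)
    np.savez('%s.npz'%n,im=im,d=d,K=p['camera_matrix'],W=p['world_to_cam']); return im,d
def load(n):
    z=np.load('%s.npz'%n); return z['im'],z['d'],np.array(z['K']),np.array(z['W'])
def pts(n):  # world xyz map from depth
    im,d,K,W=load(n); v,u=np.mgrid[:384,:512]
    x=(u-K[0,2])/K[0,0]*d; y=(v-K[1,2])/K[1,1]*d
    c=np.stack([x,-y,-d,np.ones_like(d)],-1); return (c@np.linalg.inv(W).T)[...,:3]
def plane(n,u,v,z):
    im,d,K,W=load(n); M=np.linalg.inv(W)
    r=M[:3,:3]@np.array([(u-K[0,2])/K[0,0],-(v-K[1,2])/K[1,1],-1]); o=M[:3,3]
    return o+r*(z-o[2])/r[2]
E
python3 - <<'E'
from h import *
for n in('scene','side'):
    im,d=grab(n); print(n,load(n)[2].tolist(),np.linalg.inv(load(n)[3])[:3].round(3).tolist(), bot.camera_params(n).keys())
    cv2.imwrite('pics/%s0.png'%n,cv2.resize(im[...,::-1],(800,600)))
print(bot.get_obs())
E
```

```text
pics
scene [[393.44185168148647, 0.0, 250.52267177678968], [0.0, 393.44185168148647, 194.40451975847077], [0.0, 0.0, 1.0]] [[0.684, -0.528, 0.504, 1.164], [0.73, 0.508, -0.458, -0.696], [-0.015, 0.681, 0.732, 1.104]] dict_keys(['camera_matrix', 'world_to_cam'])
side [[354.22830832561425, 0.0, 263.0742424668965], [0.0, 354.22830832561425, 190.29818462572825], [0.0, 0.0, 1.0]] [[0.974, 0.166, -0.153, 0.26], [-0.226, 0.694, -0.684, -0.841], [-0.007, 0.701, 0.714, 0.896]] dict_keys(['camera_matrix', 'world_to_cam'])
{'clock': 0.1, 'q': array([ 1.14947757e+00,  4.94155463e-01,  1.34606676e+00, -2.73583396e-05,
        1.30248673e+00, -9.55079191e-02]), 'joint_vel': array([-0.00077006, -0.00238968, -0.00327701,  0.00133468,  0.00110626,
        0.00131619]), 'joint_torque': array([ 1.21881505e-03, -8.83591032e+01, -3.84562182e+01, -1.17588388e-04,
        4.99203888e-03, -8.37845027e-05]), 'position': array([0.20000166, 0.59200121, 0.40413918]), 'orientation': array([ 1.62182229e-01,  9.86760666e-01, -5.42990442e-04, -1.29884409e-04]), 'contact_force': array([ 0.85601224, -0.06416835, -0.09721288]), 'torque': array([-0.01585297, -0.00911721,  0.08243958]), 'width': 0.08505362801367869}
```

View pics/scene0.png

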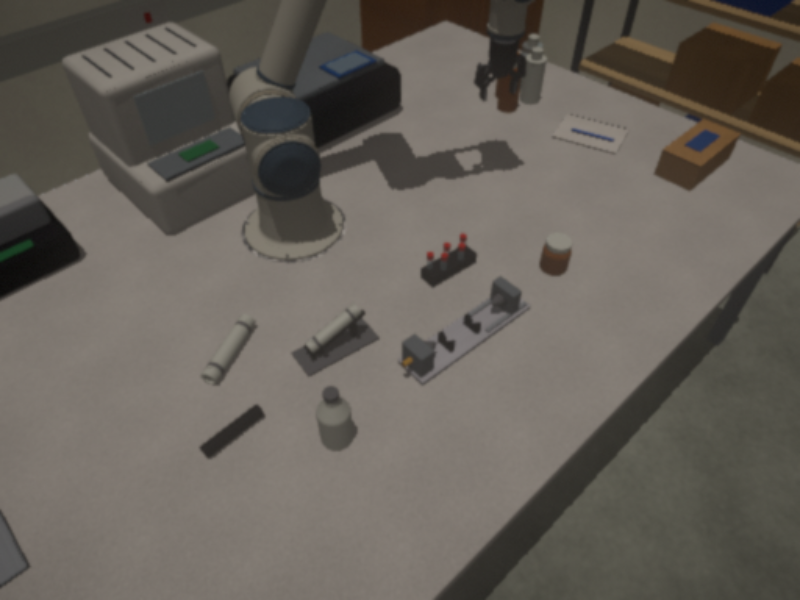

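View pics/side0.png

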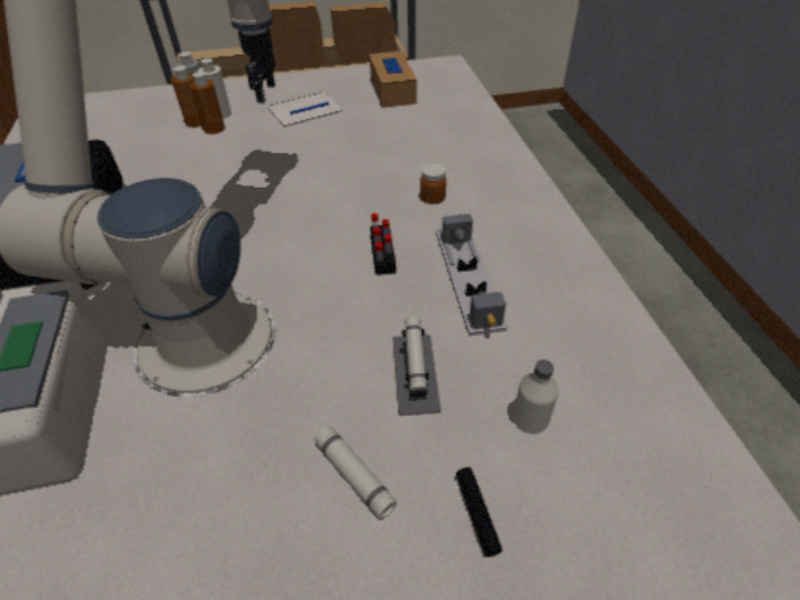

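The scene view shows three candidates: a white tube on the grey sloping rack (335,330), a longer white tube on the bench (230,350) and a black one (232,432). The racked white tube fits best. The clamp runs from about (418,355) to (505,295). I'll measure these and confirm the tube in a crop.

```bash
python3 - <<'E'
from h import *
for n in('scene','side'):
    im,d,K,W=load(n); P=pts(n)
    if n=='scene': crop=(slice(180,260),slice(120,350))
    else: crop=(slice(130,330),slice(195,360))
    c=cv2.resize(im[crop][...,::-1],None,fx=3.4 if n=='scene' else 3,fy=3.4 if n=='scene' else 3,interpolation=cv2.INTER_CUBIC)
    cv2.imwrite('pics/%s_crop.png'%n,c)
    print(n,'valid',(d>0).mean())
    hsv=cv2.cvtColor(im,cv2.COLOR_RGB2HSV)
    h=P[...,2]
    bench=np.median(h[300:340,200:300]); print('bench z',bench)
    roi=(P[...,0]>.25)&(P[...,0]<1.0)&(abs(P[...,1])<.55)&(d>0)&(h<.3)
    m=(roi&(h>.006)).astype(np.uint8)
    k,l,s,c=cv2.connectedComponentsWithStats(m)
    for i in range(1,k):
        if s[i,4]<60: continue
        q=P[l==i]; r=cv2.minAreaRect((q[:,:2]*1000).astype(np.float32))
        print(s[i].tolist(),'rect c',np.round(r[0]),np.round(r[1]),round(r[2],1),'zmax',q[:,2].max().round(3),'col',im[l==i].mean(0).round())
E
```

```text
scene valid 0.996002197265625
bench z -0.00021529064964576072
[269, 149, 36, 34, 588] rect c [408. 179.] [153.  77.] 84.4 zmax 0.085 col [64. 51. 48.]
[345, 149, 21, 28, 437] rect c [597. 378.] [67. 74.] 73.4 zmax 0.094 col [94. 83. 72.]
[255, 177, 84, 69, 2030] rect c [596.  42.] [370.  89.] 86.7 zmax 0.087 col [92. 88. 86.]
[187, 194, 56, 46, 1003] rect c [ 402. -185.] [201. 108.] 80.6 zmax 0.104 col [83. 80. 75.]
[129, 211, 30, 35, 409] rect c [ 274. -394.] [ 38. 149.] 24.5 zmax 0.043 col [110. 107.  99.]
[201, 247, 25, 42, 742] rect c [ 586. -337.] [67. 95.] 63.8 zmax 0.164 col [92. 89. 82.]
[131, 259, 38, 32, 393] rect c [ 447. -485.] [ 29. 130.] 3.2 zmax 0.036 col [50. 47. 44.]
side valid 0.995849609375
bench z 0.0004050837598386092
[269, 105, 17, 26, 384] rect c [595. 377.] [67. 70.] 26.5 zmax 0.093 col [94. 76. 59.]
[237, 137, 17, 39, 469] rect c [418. 175.] [154.  50.] 84.7 zmax 0.085 col [57. 32. 32.]
[279, 137, 46, 78, 1811] rect c [596.  41.] [372.  86.] 86.3 zmax 0.086 col [89. 86. 87.]
[252, 203, 31, 63, 1289] rect c [ 412. -193.] [192.  80.] 81.5 zmax 0.104 col [95. 92. 90.]
[329, 230, 29, 47, 957] rect c [ 593. -349.] [55. 67.] 53.0 zmax 0.163 col [99. 96. 91.]
[220, 282, 35, 50, 664] rect c [ 270. -398.] [ 39. 143.] 28.4 zmax 0.043 col [136. 132. 125.]
[292, 299, 28, 52, 603] rect c [ 445. -486.] [ 30. 128.] 2.5 zmax 0.035 col [21. 20. 21.]
```

View pics/side_crop.png

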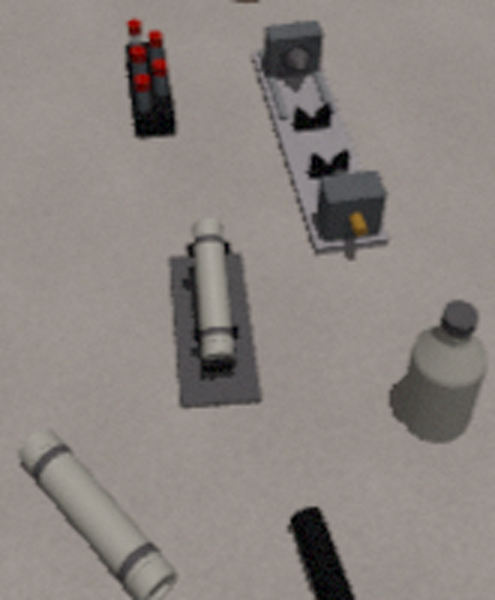

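The crop confirms it: the white tube with two grey bands sits on the sloping rack at crop (210,290), and the other white tube (95,515) is clearly longer and fatter. The clamp head (orange knob) is at (352,205), and the tailstock with its cone is at (294,55). Next I'll refine the poses.

```bash
cat > fit.py <<'E'
from h import *
from scipy.optimize import least_squares
def cyl(q,a0,r=.015):
    c0=q.mean(0)-[0,0,.008]
    def ax(p):
        a=np.array([np.cos(p[3])*np.cos(p[2]),np.cos(p[3])*np.sin(p[2]),np.sin(p[3])]); return a
    def f(p):
        v=q-np.array([p[0],c0[1],p[1]]); a=ax(p); return np.linalg.norm(np.cross(v,a),axis=1)-r
    s=least_squares(f,[c0[0],c0[2],a0[0],a0[1]],loss='soft_l1',f_scale=.002)
    p=s.x; a=ax(p); o=np.array([p[0],c0[1],p[1]]); t=(q-o)@a
    e=np.percentile(t,[.5,99.5]); return o+a*e.mean(),a,e[1]-e[0],np.sqrt(np.mean(s.fun**2)),np.degrees(p[2:4])
E
python3 - <<'E'
from fit import *
A=[]
for n in('scene','side'):
    im,d,K,W=load(n); P=pts(n); h=P[...,2]
    m=(abs(P[...,0]-.41)<.08)&(abs(P[...,1]+.19)<.12)&(h>.04)&(im.min(2)>85)
    q=P[m]; A.append(q)
    print(n,len(q),[np.round(x,4) for x in cyl(q,[1.42,.35])])
    big=(abs(P[...,0]-.27)<.12)&(abs(P[...,1]+.4)<.15)&(h>.012)&(im.min(2)>85)
    r=cv2.minAreaRect((P[big][:,:2]*1000).astype(np.float32)); print('big white',r)
    c=(abs(P[...,0]-.596)<.07)&(abs(P[...,1]-.04)<.22)
    for lo,hi,nm in((.011,.017,'plate'),(.079,.085,'tops')):
        mm=c&(h>lo)&(h<hi); Q=P[mm]
        if nm=='plate': r=cv2.minAreaRect((Q[:,:2]*1000).astype(np.float32)); print(nm,r)
        else:
            for s in(1,-1):
                z=Q[(Q[:,1]-.04)*s>0]; r=cv2.minAreaRect((z[:,:2]*1000).astype(np.float32)); print(nm,s,len(z),r,z[:,1].min(),z[:,1].max())
E
```

```text
scene 261 [array([ 0.4117, -0.1906,  0.0659]), array([0.1349, 0.9311, 0.339 ]), np.float64(0.1382), np.float64(0.0027), array([81.7533, 19.8171])]
big white ((276.1659240722656, -338.9796142578125), (232.74583435058594, 148.39942932128906), 70.36528778076172)
plate ((597.044189453125, 48.305419921875), (348.5108337402344, 86.42853546142578), 86.76730346679688)
tops 1 90 ((603.9609375, 173.49356079101562), (30.61155128479004, 66.953857421875), 89.35973358154297) 0.15810058698885132 0.188803748108198
tops -1 144 ((589.5613403320312, -103.02691650390625), (40.179931640625, 64.5595703125), 86.477783203125) -0.12381449651984311 -0.08119498045442508
side 410 [array([ 0.4121, -0.1921,  0.0656]), array([0.1362, 0.9298, 0.342 ]), np.float64(0.1372), np.float64(0.0016), array([81.6666, 19.9972])]
big white ((328.7159729003906, -343.72235107421875), (192.5252685546875, 183.82347106933594), 27.701942443847656)
plate ((595.98681640625, 45.85673522949219), (345.78033447265625, 84.42615509033203), 86.55838012695312)
tops 1 85 ((603.5651245117188, 172.479736328125), (32.11764907836914, 66.82067108154297), 86.56900787353516) 0.15757559663796783 0.1894394303100302
tops -1 167 ((587.3758544921875, -102.99837493896484), (39.411956787109375, 64.38859558105469), 87.68931579589844) -0.12344993384797809 -0.08415972529878779
```

{"op": "apply_moves", "data": {
  "dp": [
    [-3.3,-2.6,0],
    [-6.6,-5.2,0],
    [-9.9,-7.9,0],
    [-13.2,-10.6,0],
    [-16.5,-13.2,0],
    [-19.8,-15.9,0],
    [-23.1,-18.5,0],
    [-26.4,-21.2,0],
    [-29.7,-23.8,0],
    [-33,-26.5,0],
    [-36.2,-29.1,0],
    [-37.1,-33,0],
    [-38,-37,0.5],
    [-39,-41,1],
    [-40,-45,1.5],
    [-41,-49,2],
    [-42,-53,2.5],
    [-43,-57,3],
    [-44,-61,3.5],
    [-45.1,-65,4]
  ],
  "roll": [4,8,12,16,20,24,28,32,36,40,44,48,52,56,60,64,68,72,76,79.6],
  "gripper": [1,1,1,1,1,1,1,1,1,1,1,1,1,1,1,1,1,1,1,1]
}}

```text
clock: 1.77
position: [0.4185, -0.1677, 0.3647]
orientation: [0.757, 0.653, -0.0, -0.0]
contact_force: [1.8, -0.1, 0.5]
width: 0.0853
```

```bash
python3 - <<'E'
from fit import *
im,d=grab('wrist'); P=pts('wrist'); h=P[...,2]
cv2.imwrite('pics/w1.png',im[...,::-1])
print(np.linalg.inv(load('wrist')[3])[:3].round(3).tolist())
m=(abs(P[...,0]-.41)<.05)&(abs(P[...,1]+.19)<.1)&(h>.04)&(im.min(2)>85)
print(m.sum(),[np.round(x,4) for x in cyl(P[m],[1.42,.35])])
E
```

```text
[[0.989, 0.14, 0.046, 0.43], [-0.147, 0.941, 0.303, -0.09], [-0.0, -0.307, 0.952, 0.333]]
4010 [array([ 0.4187, -0.1429,  0.1786]), array([0.0656, 0.4102, 0.9096]), np.float64(0.3265), np.float64(0.0207), array([80.9111, 65.4526])]
```

View pics/w1.png

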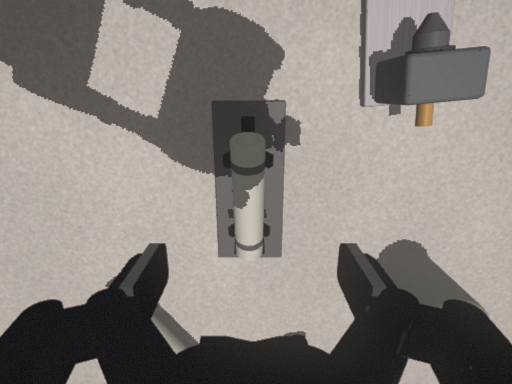

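The wrist view shows the tube between x≈232 and 266, y≈135 to 255, upright in the image and midway between the fingers. It is partly in the gripper's shadow, so I'll refit it by height.

```bash
python3 - <<'E'
from fit import *
im,d,K,W=load('wrist'); P=pts('wrist'); h=P[...,2]
vv,uu=np.mgrid[:384,:512]
m=(uu>228)&(uu<270)&(vv>125)&(vv<260)&(h>.045)&(h<.115)
k,l,s,c=cv2.connectedComponentsWithStats(m.astype(np.uint8)); m=l==(1+s[1:,4].argmax())
print(m.sum(),[np.round(x,4) for x in cyl(P[m],[1.42,.35])])
E
```

```text
4201 [array([ 0.4115, -0.1881,  0.066 ]), array([0.1361, 0.929 , 0.3441]), np.float64(0.1375), np.float64(0.002), array([81.6672, 20.1249])]
```

{"op": "apply_moves", "data": {
  "dp": [
    [-2.3,-0.34,2],
    [-2.3,-0.34,5],
    [-2.3,-0.34,8],
    [-2.3,-0.34,11],
    [-2.3,-0.34,13],
    [-2.3,-0.34,14.5],
    [-2.3,-0.34,14.5],
    [-2.3,-0.34,14.5],
    [-2.3,-0.34,14.5],
    [-2.3,-0.34,14.5],
    [-2.3,-0.34,14.5],
    [-2.3,-0.34,14.5],
    [-2.3,-0.34,14.5],
    [-2.3,-0.34,14.5],
    [-2.3,-0.34,14.5]
  ],
  "roll": [0,0,0,0,0,0,0,0,0,0,0,0,0,0,0],
  "gripper": [1,1,1,1,1,1,1,-1,-1,-1,-1,-1,-1,-1,-1],
  "squeeze": 30
}}

```text
clock: 3.07
position: [0.4117, -0.1878, 0.2207]
orientation: [0.756, 0.655, -0.001, -0.001]
contact_force: [-11.8, -2.6, 16.5]
width: 0.029
```

{"op": "apply_moves", "data": {
  "dp": [
    [0,0,-0.5],
    [0,0,-1],
    [0,0,-2],
    [0,0,-4],
    [0,0,-7],
    [0,0,-10],
    [0,0,-10],
    [0,0,-10]
  ],
  "roll": [0,0,0,0,0,0,0,0],
  "gripper": [-1,-1,-1,-1,-1,-1,-1,-1]
}}

```text
clock: 3.73
position: [0.4131, -0.1881, 0.3217]
orientation: [0.756, 0.654, 0.001, 0.002]
contact_force: [-0.3, -0.2, -2.7]
width: 0.0293
```

```bash
cat > held.py <<'E'
from fit import *
o=bot.get_obs(); im,d=grab('wrist'); P=pts('wrist'); T=o['position']; h=P[...,2]
q=o['orientation']; x,y=q[:2]; tx=np.array([2*x*x-1,2*x*y,0]); ty=np.array([2*x*y,2*y*y-1,0])
L=np.stack([(P-T)@tx,(P-T)@ty,h-T[2]],-1)
print('T',T.round(4),'psi',np.degrees(np.arctan2(ty[1],ty[0])).round(2),'w',o['width'])
m=(abs(L[...,1])<.02)&(abs(L[...,0])<.1)&(L[...,2]>-.215)&(L[...,2]<-.11)&(im.min(2)>30)
k,l,s,c=cv2.connectedComponentsWithStats(m.astype(np.uint8)); m=l==(1+s[1:,4].argmax())
f=L[m][:,[1,0,2]]
r=cyl(f,[1.57,.35]); print(m.sum(),'centre (ty,tx,z) rel',[np.round(v,4) for v in r])
a,e=r[1],(f@r[1]); print('far end pt',(r[0]+a*(e.max()-r[0]@a)).round(4))
E
python3 - <<'E'
exec(open('held.py').read())
cv2.imwrite('pics/w2.png',im[...,::-1])
E
```

```text
T [ 0.4131 -0.1881  0.3217] psi -8.26 w 0.029260474539668263
17169 centre (ty,tx,z) rel [array([ 0.0006,  0.01  , -0.1507]), array([4.000e-04, 9.393e-01, 3.432e-01]), np.float64(0.115), np.float64(0.0045), array([89.9762, 20.0731])]
far end pt [ 0.0006  0.0647 -0.1307]
```

View pics/w2.png

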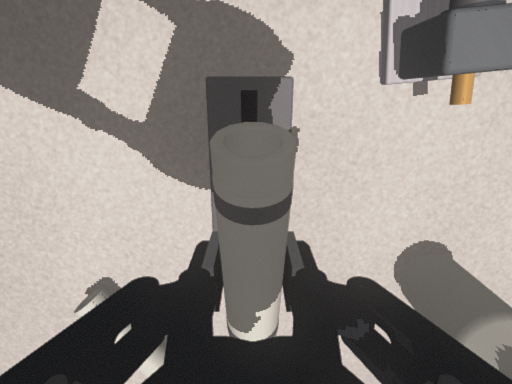

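{"op": "apply_moves", "data": {
  "dp": [
    [1,0.6,0],
    [4,2.4,0],
    [8,4.8,0],
    [11.5,7,0],
    [15,9.1,0],
    [18.5,11.2,0],
    [22,13.3,0],
    [24,14.6,0],
    [24.5,14.9,0],
    [24.5,14.9,1],
    [24.5,14.9,1],
    [24.5,14.9,1]
  ],
  "roll": [0,-1,-2,-3,-4,-5,-5,-5,-5,-5,-5,-5],
  "gripper": [-1,-1,-1,-1,-1,-1,-1,-1,-1,-1,-1,-1]
}}

```text
clock: 4.78
position: [0.5943, 0.0321, 0.3083]
orientation: [0.727, 0.686, -0.001, -0.001]
contact_force: [0.3, -0.1, -1.4]
width: 0.0289
```

```bash
python3 - <<'E'
exec(open('held.py').read())
cv2.imwrite('pics/w3.png',im[...,::-1])
for n in('scene','side'):
    im,d=grab(n); P=pts(n); h=P[...,2]
    c=(abs(P[...,0]-.596)<.07)&(abs(P[...,1]-.04)<.22)&(h>.079)&(h<.085); Q=P[c]
    for s in(1,-1):
        z=Q[(Q[:,1]-.04)*s>.04]; 
        if len(z)>10: print(n,s,len(z),cv2.minAreaRect((z[:,:2]*1000).astype(np.float32)))
    for ys in(-16,66):  # dark notch
        pass
    cc=(abs(P[...,0]-.596)<.035)&(P[...,1]>-.04)&(P[...,1]<.09)&(h>.02)&(h<.06)&(im.max(2)<60)
    Q=P[cc]
    for lo,hi in((-.04,.015),(.04,.09)):
        z=Q[(Q[:,1]>lo)&(Q[:,1]<hi)]
        if len(z)>5: print(n,'notch',len(z),z.min(0).round(4),z.max(0).round(4))
E
```

```text
T [0.5943 0.0321 0.3083] psi -3.31 w 0.02890329702442033
17075 centre (ty,tx,z) rel [array([-0.0004,  0.0103, -0.1507]), array([0.0018, 0.9386, 0.3451]), np.float64(0.1147), np.float64(0.0044), array([89.892 , 20.1864])]
far end pt [-0.0003  0.0646 -0.1307]
scene 1 82 ((603.131103515625, 172.39561462402344), (30.081743240356445, 68.47381591796875), 85.3637924194336)
scene -1 157 ((588.85205078125, -102.33868408203125), (38.279258728027344, 64.62214660644531), 86.11625671386719)
scene notch 58 [ 0.5755 -0.026   0.0204] [ 0.6147 -0.0076  0.0474]
scene notch 70 [0.5757 0.0575 0.0202] [0.6199 0.074  0.0474]
side 1 35 ((594.0205078125, 172.5697021484375), (31.715314865112305, 48.077720642089844), 84.79985809326172)
side -1 170 ((587.0009155273438, -103.83100891113281), (40.29093933105469, 65.10700225830078), 86.9087905883789)
side notch 66 [ 0.5705 -0.0258  0.0201] [ 0.6117 -0.0072  0.0487]
side notch 72 [0.5654 0.0553 0.0201] [0.6182 0.0876 0.0463]
```

View pics/w3.png

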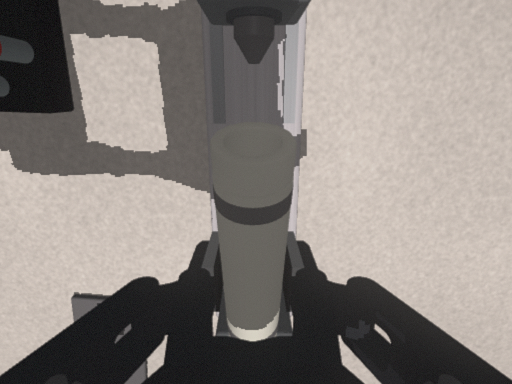

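The tube is held central and is aligned with the clamp axis; the tailstock cone is at (253,50), straight ahead of it. I'll shift about 1–2 mm and lower it.

{"op": "apply_moves", "data": {
  "dp": [
    [0.2,0.12,1.5],
    [0.2,0.12,4],
    [0.2,0.12,6.5],
    [0.2,0.12,7.5],
    [0.2,0.12,7.8],
    [0.2,0.12,7.8]
  ],
  "roll": [0,0,0,0,0,0],
  "gripper": [-1,-1,-1,-1,-1,-1],
  "squeeze": 20
}}

```text
clock: 5.43
position: [0.5966, 0.0346, 0.2319]
orientation: [0.727, 0.686, -0.0, -0.0]
contact_force: [0.4, 0.1, -2.1]
width: 0.0291
```

{"op": "apply_moves", "data": {
  "dp": [
    [0,0,0.3],
    [0,0,0.6],
    [0,0,0.9],
    [0,0,1.2],
    [0,0,1.4],
    [0,0,1.4]
  ],
  "roll": [0,0,0,0,0,0],
  "gripper": [-1,-1,-1,-1,-1,-1]
}}

```text
clock: 5.93
position: [0.5965, 0.035, 0.2178]
orientation: [0.727, 0.687, -0.0, -0.0]
contact_force: [-3.7, 0.6, 2.8]
width: 0.0293
```

{"op": "apply_moves", "data": {
  "dp": [
    [0,-0.05,0.2],
    [0,-0.1,0.4],
    [0,-0.1,0.6],
    [0,-0.1,0.8],
    [0,-0.1,0.8]
  ],
  "roll": [0,0,0,0,0],
  "gripper": [-1,-1,-1,-1,-1]
}}

```text
clock: 6.35
position: [0.5956, 0.035, 0.2095]
orientation: [0.727, 0.687, -0.0, -0.0]
contact_force: [-3.2, 2.6, 3.3]
width: 0.0294
```

{"op": "apply_moves", "data": {
  "dp": [
    [0,0,0.2],
    [0,0,0.4],
    [0,0,0.5],
    [0,0,0.5]
  ],
  "roll": [0,0,0,0],
  "gripper": [-1,-1,-1,-1]
}}

```text
clock: 6.68
position: [0.5956, 0.035, 0.2047]
orientation: [0.727, 0.687, -0.0, -0.0]
contact_force: [-4.0, 2.7, 4.6]
width: 0.0289
```

```bash
python3 held.py
```

```text
T [0.5956 0.035  0.2047] psi -3.27 w 0.028888936426698656
23325 centre (ty,tx,z) rel [array([ 1.000e-04,  3.920e-02, -1.536e-01]), array([-0.0014,  0.9007, -0.4344]), np.float64(0.1409), np.float64(0.0076), array([ 90.0913, -25.7452])]
far end pt [-0.      0.1039 -0.1848]
```

```bash
python3 - <<'E'
from fit import *
o=bot.get_obs(); P=pts('wrist'); T=o['position']; im=load('wrist')[0]
x,y=o['orientation'][:2]; tx=np.array([2*x*x-1,2*x*y,0]); ty=np.array([2*x*y,2*y*y-1,0])
L=np.stack([(P-T)@tx,(P-T)@ty],-1); h=P[...,2]
for a in np.arange(.015,.085,.006):
    m=(abs(L[...,0]-a)<.003)&(abs(L[...,1])<.006)
    print(a.round(3), m.sum(), np.percentile(h[m],90).round(4) if m.any() else '')
cv2.imwrite('pics/w4.png',im[...,::-1])
E
```

```text
0.015 382 0.0668
0.021 370 0.0667
0.027 398 0.0669
0.033 417 0.0672
0.039 428 0.0673
0.045 472 0.0677
0.051 490 0.0677
0.057 510 0.0677
0.063 550 0.0679
0.069 658 0.0674
0.075 274 0.0144
0.081 1050 0.1735
```

View pics/w4.png

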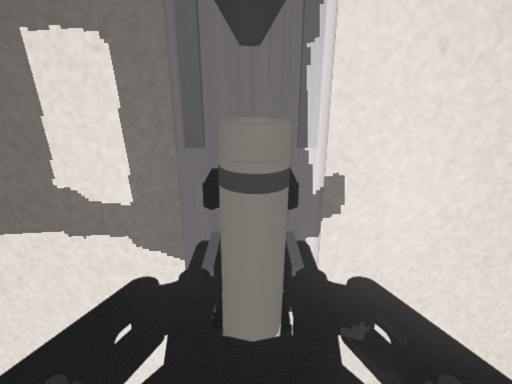

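The tube now lies nearly level over the far notch (x 205–297, y≈187), about 2 mm above fully seated. I'll lower it the last bit and release.

{"op": "apply_moves", "data": {
  "dp": [
    [0,0,0.1],
    [0,0,0.2],
    [0,0,0.2]
  ],
  "roll": [0,0,0],
  "gripper": [-1,-1,-1]
}}

```text
clock: 6.98
position: [0.5954, 0.0351, 0.2033]
orientation: [0.727, 0.687, -0.0, -0.0]
contact_force: [-8.2, 3.4, 12.8]
width: 0.0292
```

{"op": "apply_moves", "data": {
  "dp": [
    [0,0,0],
    [0,0,0],
    [0,0,0],
    [0,0,0],
    [0,0,0],
    [0,0,0],
    [0,0,0]
  ],
  "roll": [0,0,0,0,0,0,0],
  "gripper": [-0.2,-0.1,0.1,0.3,0.6,1,1]
}}

```text
clock: 7.57
position: [0.5958, 0.0349, 0.2029]
orientation: [0.727, 0.687, -0.0, 0.0]
contact_force: [-0.3, 0.1, -0.3]
width: 0.085
```

```bash
cat > chk.py <<'E'
from fit import *
H=np.array([.588,-.103]); e=np.array([np.cos(np.radians(86.85)),np.sin(np.radians(86.85))]); O=H+.102*e; nx=np.array([e[1],-e[0]])
def loc(P): return np.stack([(P[...,:2]-O)@nx,(P[...,:2]-O)@e,P[...,2]],-1)
def run(names=('scene','side')):
    for n in names:
        im,d=grab(n); L=loc(pts(n)); x,y,h=L[...,0],L[...,1],L[...,2]
        m=(abs(x)<.022)&(y>-.082)&(y<.125)&(h>.045)&(h<.08)&(im.min(2)>75)
        q=L[m]
        if len(q)>60:
            r=cyl(q,[1.57,0]); print(n,len(q),'tube c',r[0].round(4),'len',r[2].round(4),'rms',r[3].round(4),'yaw,pitch',r[4].round(2),'ends',np.percentile(q[:,1],[1,99]).round(4))
        m=(abs(x)<.04)&(y>.06)&(y<.21)&(h>.079)&(h<.085)
        if m.sum()>20: print(n,m.sum(),'tail y',np.percentile(L[m][:,1],[2,98]).round(4))
E
python3 - <<'E'
from chk import *
run()
E
```

```text
scene 84 tube c [-0.0003 -0.0328  0.0484] len 0.0666 rms 0.0025 yaw,pitch [92.25  2.48] ends [-0.066   0.0001]
scene 90 tail y [0.1602 0.1908]
side 132 tube c [ 0.0005 -0.0001  0.049 ] len 0.1306 rms 0.0022 yaw,pitch [89.07  0.11] ends [-0.0599  0.0641]
side 45 tail y [0.1597 0.1853]
```

{"op": "apply_moves", "data": {
  "dp": [
    [0,0,-1],
    [0,0,-3],
    [0,0,-6.5],
    [0,0,-10],
    [2,0,-10],
    [6,0,-10],
    [10,0,-10],
    [14,0,-10],
    [18,0,-10],
    [19.4,0,-10],
    [19.4,0,-10],
    [19.4,0,-10]
  ],
  "roll": [0,0,0,0,0,0,0,0,0,0,0,0],
  "gripper": [1,1,1,1,0,-0.5,-1,-1,-1,-1,-1,-1]
}}

```text
clock: 8.67
position: [0.6065, 0.2293, 0.3034]
orientation: [0.726, 0.687, 0.0, 0.0]
contact_force: [-0.1, -0.3, -0.4]
width: -0.0001
```

```bash
python3 - <<'E'
from chk import *
run()
im=load('side')[0]; cv2.imwrite('pics/s5.png',cv2.resize(im[120:230,240:350][...,::-1],(600,600),interpolation=cv2.INTER_CUBIC))
E
```

```text
scene 285 tube c [-0.0008  0.0115  0.0489] len 0.1792 rms 0.0026 yaw,pitch [89.81 -0.49] ends [-0.0704  0.1005]
scene 87 tail y [0.16   0.1892]
side 246 tube c [0.0007 0.0204 0.0492] len 0.1592 rms 0.002 yaw,pitch [89.83 -0.1 ] ends [-0.0454  0.0988]
side 84 tail y [0.1583 0.1879]
```

View pics/s5.png

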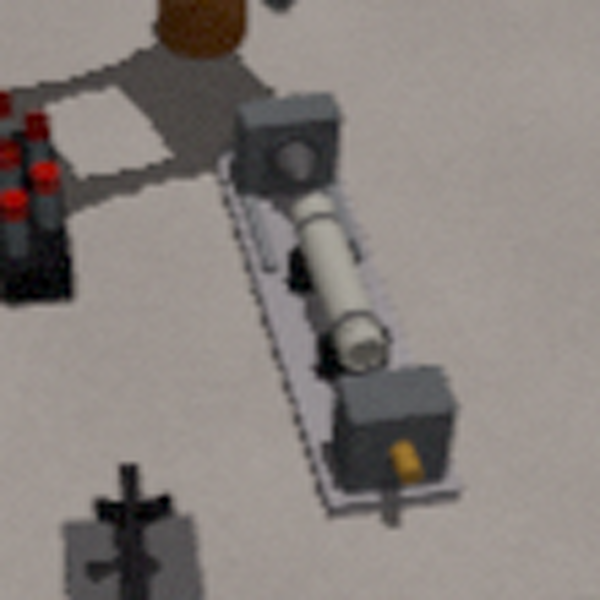

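The cartridge lies in both notches, from (310,208) to (362,345), with the cones clear at each end. I'll lower the gripper behind the tailstock and approach it.

{"op": "apply_moves", "data": {
  "dp": [
    [0,0,2],
    [0,0,5],
    [0,0,8],
    [0,0,9.5],
    [0,0,9.8],
    [-0.8,0,9.8],
    [-1.6,0,9.8],
    [-2.2,0,9.8],
    [-2.4,0,9.8],
    [-2.4,0,9.8]
  ],
  "roll": [0,0,0,0,0,0,0,0,0,0],
  "gripper": [-1,-1,-1,-1,-1,-1,-1,-1,-1,-1]
}}

```text
clock: 9.6
position: [0.6058, 0.2038, 0.2063]
orientation: [0.727, 0.686, 0.001, 0.0]
contact_force: [0.9, 0.1, 1.4]
width: 0.0001
```

{"op": "apply_moves", "data": {
  "dp": [
    [-0.2,0,0],
    [-0.4,0,0],
    [-0.6,0,0],
    [-0.8,0,0],
    [-1,0,0],
    [-1.2,0,0]
  ],
  "roll": [0,0,0,0,0,0],
  "gripper": [-1,-1,-1,-1,-1,-1]
}}

```text
clock: 10.1
position: [0.6052, 0.1932, 0.206]
orientation: [0.727, 0.687, 0.001, 0.0]
contact_force: [0.5, 7.6, 4.7]
width: 0.0001
```

{"op": "apply_moves", "data": {
  "dp": [
    [-0.3,0,0],
    [-0.6,0,0],
    [-0.9,0,0],
    [-1.2,0,0],
    [-1.5,0,0],
    [-1.8,0,0],
    [-2.1,0,0],
    [-2.4,0,0],
    [-2.7,0,0],
    [-3,0,0]
  ],
  "roll": [0,0,0,0,0,0,0,0,0,0],
  "gripper": [-1,-1,-1,-1,-1,-1,-1,-1,-1,-1]
}}

```text
clock: 10.93
position: [0.6035, 0.1633, 0.206]
orientation: [0.727, 0.687, 0.001, 0.0]
contact_force: [0.5, 9.6, 4.0]
width: 0.0002
```

{"op": "apply_moves", "data": {
  "dp": [
    [-0.2,0,0],
    [-0.4,0,0],
    [-0.6,0,0],
    [-0.8,0,0],
    [-1,0,0]
  ],
  "roll": [0,0,0,0,0],
  "gripper": [-1,-1,-1,-1,-1]
}}

```text
clock: 11.35
position: [0.6029, 0.1533, 0.2059]
orientation: [0.727, 0.687, 0.001, 0.0]
contact_force: [0.9, 9.0, 3.9]
width: -0.0001
```

```bash
python3 - <<'E'
from chk import *
print(bot.get_obs()['contact_force'])
run()
E
```

```text
[0.87092641 8.98526741 3.89635664]
scene 281 tube c [-0.0011  0.0106  0.0496] len 0.1661 rms 0.0024 yaw,pitch [90.01  0.57] ends [-0.0692  0.091 ]
scene 119 tail y [0.1089 0.1604]
side 270 tube c [0.0006 0.0165 0.0499] len 0.1815 rms 0.0026 yaw,pitch [89.8   0.79] ends [-0.0646  0.0995]
side 111 tail y [0.1078 0.151 ]
```

{"op": "apply_moves", "data": {
  "dp": [
    [-0.2,0,0],
    [-0.4,0,0],
    [-0.6,0,0],
    [-0.8,0,0]
  ],
  "roll": [0,0,0,0],
  "gripper": [-1,-1,-1,-1]
}}

```text
clock: 11.78
position: [0.6024, 0.1454, 0.2059]
orientation: [0.727, 0.687, 0.001, 0.0]
contact_force: [1.5, 10.2, 2.1]
width: 0.0003
```

{"op": "apply_moves", "data": {
  "dp": [
    [-0.1,0,0],
    [-0.2,0,0],
    [-0.3,0,0]
  ],
  "roll": [0,0,0],
  "gripper": [-1,-1,-1]
}}

```text
clock: 12.03
position: [0.6023, 0.1425, 0.2059]
orientation: [0.727, 0.687, 0.001, 0.0]
contact_force: [2.3, 11.3, 2.8]
width: 0.0
```

{"op": "apply_moves", "data": {
  "dp": [
    [-0.1,0,0],
    [-0.2,0,0]
  ],
  "roll": [0,0],
  "gripper": [-1,-1]
}}

```text
clock: 12.2
position: [0.6022, 0.1405, 0.2059]
orientation: [0.727, 0.687, 0.001, 0.0]
contact_force: [1.9, 12.4, 2.6]
width: -0.0003
```

{"op": "apply_moves", "data": {
  "dp": [
    [-0.1,0,0],
    [-0.2,0,0]
  ],
  "roll": [0,0],
  "gripper": [-1,-1]
}}

```text
clock: 12.37
position: [0.6021, 0.1386, 0.2059]
orientation: [0.727, 0.687, 0.001, 0.0]
contact_force: [0.6, 12.8, 2.4]
width: -0.0001
```

{"op": "apply_moves", "data": {
  "dp": [
    [-0.1,0,0],
    [-0.2,0,0]
  ],
  "roll": [0,0],
  "gripper": [-1,-1]
}}

```text
clock: 12.53
position: [0.602, 0.1366, 0.2059]
orientation: [0.727, 0.687, 0.001, 0.0]
contact_force: [1.3, 13.5, 2.3]
width: 0.0002
```

{"op": "apply_moves", "data": {
  "dp": [
    [-0.1,0,0],
    [-0.2,0,0]
  ],
  "roll": [0,0],
  "gripper": [-1,-1]
}}

```text
clock: 12.7
position: [0.6018, 0.1347, 0.2059]
orientation: [0.727, 0.687, 0.001, 0.0]
contact_force: [1.2, 17.7, 2.3]
width: -0.0002
```

{"op": "apply_moves", "data": {
  "dp": [
    [-0.1,0,0],
    [-0.1,0,0]
  ],
  "roll": [0,0],
  "gripper": [-1,-1]
}}

```text
clock: 12.87
position: [0.6018, 0.134, 0.2059]
orientation: [0.727, 0.687, 0.002, 0.0]
contact_force: [1.1, 18.2, 0.9]
width: 0.0
```

{"op": "apply_moves", "data": {
  "dp": [
    [-0.1,0,0],
    [-0.1,0,0]
  ],
  "roll": [0,0],
  "gripper": [-1,-1]
}}

```text
clock: 13.03
position: [0.6017, 0.1335, 0.2059]
orientation: [0.727, 0.687, 0.002, -0.0]
contact_force: [1.5, 24.2, 2.0]
width: -0.0004
```

```bash
python3 - <<'E'
from chk import *
print(bot.get_obs()['contact_force'])
run()
a=load('side')[0][125:205,275:355]; b=load('scene')[0][175:255,250:345]
cv2.imwrite('pics/s6.png',np.hstack([cv2.resize(a[...,::-1],(400,400),interpolation=cv2.INTER_CUBIC),cv2.resize(b[...,::-1],(400,400),interpolation=cv2.INTER_CUBIC)]))
E
```

```text
[ 1.46864593 24.21563595  1.99950998]
scene 273 tube c [-0.0004  0.002   0.0512] len 0.1448 rms 0.0026 yaw,pitch [ 8.972e+01 -8.000e-02] ends [-0.0687  0.0721]
scene 115 tail y [0.0893 0.1336]
side 248 tube c [0.0005 0.0121 0.0515] len 0.1597 rms 0.0023 yaw,pitch [90.07 -0.36] ends [-0.066   0.0828]
side 116 tail y [0.0874 0.134 ]
```

View pics/s6.png

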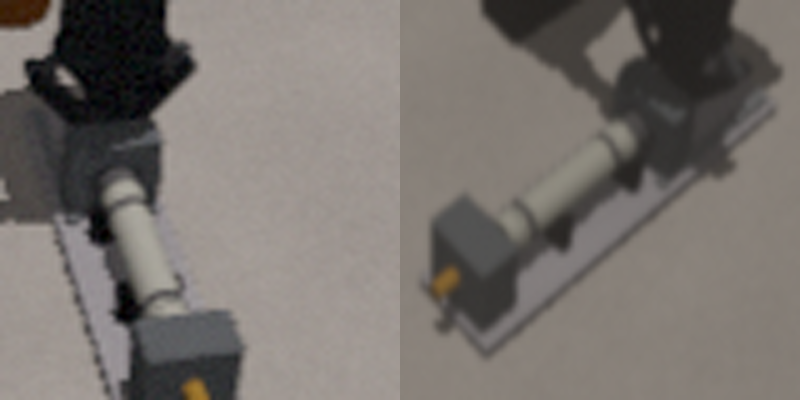

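The force stepped from 13.5 to 24 N over about 3 mm, with only 0.5 mm of motion in the last step, so that is the firm stop. The tailstock face at y≈119 mm and the tube centre at y≈2 mm both agree with the expected geometry. I'll back off and lift clear.

{"op": "apply_moves", "data": {
  "dp": [
    [0.2,0,0],
    [0.5,0,0],
    [1.2,0,0],
    [2.5,0,0],
    [4,0,0],
    [5,0,-2],
    [5,0,-5],
    [5,0,-9],
    [5,0,-13],
    [5,0,-14],
    [5,0,-14]
  ],
  "roll": [0,0,0,0,0,0,0,0,0,0,0],
  "gripper": [-1,-1,-1,-1,-1,-1,-1,-1,-1,-1,-1]
}}

```text
clock: 14.05
position: [0.6048, 0.1832, 0.3489]
orientation: [0.727, 0.687, 0.003, 0.002]
contact_force: [-0.4, 0.3, -0.4]
width: -0.0
```

```bash
python3 - <<'E'
from chk import *
run()
for n,s in(('scene',[(408,179,.05,.09),(597,378,.05,.05),(586,-337,.05,.06)]),('side',[(418,175,.05,.09),(595,377,.05,.05),(593,-349,.05,.06)])):
    P=pts(n)
    for x,y,a,b in s:
        m=(abs(P[...,0]-x/1e3)<a)&(abs(P[...,1]-y/1e3)<b)&(P[...,2]>.006)&(P[...,2]<.2); r=cv2.minAreaRect((P[m][:,:2]*1000).astype(np.float32)); print(n,np.round(r[0]),np.round(r[1]))
L=loc(pts('scene')); 
c=load('scene')[0][150:250,245:350]; b=load('side')[0][125:205,275:355]
cv2.imwrite('pics/s7.png',np.hstack([cv2.resize(b[...,::-1],(400,400),interpolation=cv2.INTER_CUBIC),cv2.resize(c[...,::-1],(400,400),interpolation=cv2.INTER_CUBIC)]))
E
```

```text
scene 291 tube c [-0.0008  0.0209  0.0521] len 0.1937 rms 0.0041 yaw,pitch [90.43  0.77] ends [-0.0709  0.115 ]
scene 87 tail y [0.0891 0.1173]
side 256 tube c [0.0009 0.0232 0.0522] len 0.1797 rms 0.0034 yaw,pitch [89.55  0.23] ends [-0.0649  0.108 ]
side 93 tail y [0.0892 0.1177]
scene [420. 179.] [154.  54.]
scene [598. 378.] [67. 70.]
scene [ 605. -346.] [67. 58.]
side [419. 179.] [157.  50.]
side [596. 376.] [66. 69.]
side [ 592. -350.] [55. 67.]
```

View pics/s7.png

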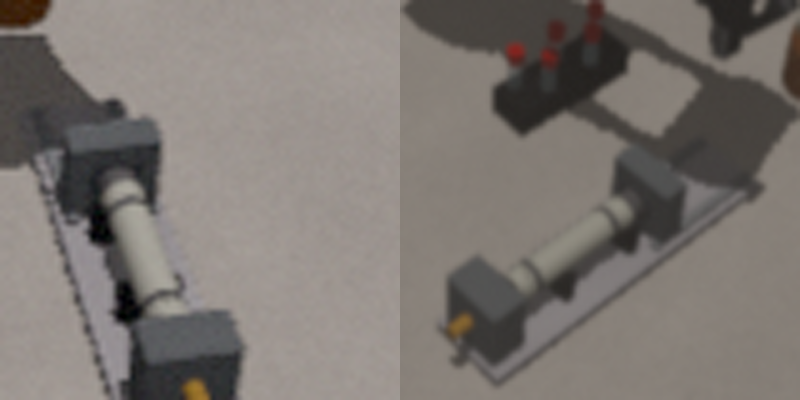

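```bash
python3 -c "
from rig import bot
print(bot.sign_off())"
```

```text
the job is handed in; nothing more can be done
None
```

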